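# Tip the thread cones out of their rocker bin

### The arm

A 6-joint arm with a two-finger parallel gripper is mounted at the origin on the work surface. World frame = base frame: x ahead of the robot, y to its left, z up, the work surface at z = 0. Lengths are in m, angles in rad, forces in N, time in s.
With the tool pointing down it reaches from about 0.35 to 0.85 m from the base axis. Payload 8.1 kg.
Tool frame: the origin (TCP) lies on the centre line of the jaws, within the pads' length; the fingertips stand 17 mm ahead of it and the grasp point (between the pads) lies 2 mm behind it; x points along the fingers, z is the direction in which the jaws open and shut, and the axes are right-handed (so a half turn about x gives the same grasp; the last joint's range is limited). The gripper opens to 93 mm and grips with 3 to 60 N. Pads are 15 mm wide; open, the fingers measure 128 mm over their backs; the gripper's body (75 mm by 188 mm) begins 65 mm behind the grasp point.
Start: joints at [1.249, 0.13, 1.488, -0, 1.523, -0.085], TCP at [0.141, 0.583, 0.236] pointing down, gripper open.
Joint ranges: [-2.96, 2.96], [-0.89, 2.26], [0.02, 2.5], [-1.34, 4.48], [0, 2.73], [-2.66, 2.66]. Speed limits (rad/s): [2.39, 2.39, 2.79, 3.14, 3.14, 3.14].

### API

Orientations are given as a rotation vector (axis times angle).
In Python, from plant import telemetry, optics, workorder gives the robot as it stands.
- The arm moves only by the shell command python3 -m inch 'ROWS' [FORCE]. ROWS is JSON, a list that holds one entry, the list of rows, each a list of 7 numbers: the shift along the tool's x, y, z in m, then the turn, a rotation vector about the tool's x, y, z in rad, then the opening, from 0 (shut) to 1 (fully open). In form: [[[tx, ty, tz, ax, ay, az, grip], ...]]. A call has 1 to 20 rows; each row shifts and turns the pose as measured when the row begins, along the tool's axes as they then stand; what a row does not reach is not made up. A row lasts 1/10 s, in which the tool goes at most 50 mm and 8.59 degrees, less where a joint would pass 70% of its speed; a pose out of reach is approached as far as the arm can. A call is refused whole if a number of a shift passes 0.05 or a number of a turn 0.15, either way. A call with a gripper value outside its range is refused whole. The fingers move at their own pace and stop on an object; FORCE is the grip in N (left out, the last holds). Time passes only in rows, so rows that do not move let the fingers close. It gives the time, the measured TCP pose, the force and the opening at its end, in the units of the state.
- telemetry.read_state(): the state, without advancing time (a new reading comes with each control period).
- optics.read_camera(name): name is "scene" or "top"; returns a dict with "frame" (400x640x3 uint8, blue, green, red), "fx", "fy", "cx", "cy" (pixels), "rvec" (rotation vector, rad) and "tvec" (3), from world to camera coordinates, as OpenCV has them. Camera axes: x right, y down, z forward; pixel columns grow to the right and rows downward; lengths in m; the calibration is good to about 2 mm. A picture is of the moment at which its call begins. There is no depth.
- workorder.close_job(): hands the job in, once; it reports no verdict.
The state is a dict: "t": time; "q": joint angles; "dq": joint speeds; "joint_torque": joint torques, N m; "tool_pos": TCP position; "orientation": TCP orientation; "force": force on the tool from outside, world axes, zero at the start; "wrist_torque": the same for the moment, N m; "opening": finger opening in m.
Only numpy, scipy, OpenCV 4.12 (cv2) and the standard library are available. Lean on these libraries where they do the work, as an engineer would, in place of code of your own. Each camera call takes 0.05 s, during which the arm holds its last target. There are 200 camera calls.

### The job

Two identical tip-up bins stand on the bench. Take the one that holds the two small thread cones by its handle bar, pull it forward to its stop so that both cones slide out into the catch tray in front of it, and leave it tipped there. Leave the other bin, the one with the flat bobbins, shut.

Things in the scene. Friction and masses are not known exactly. Their poses are not given: they have to be found in the camera images.
- cone_tray (a point): Centre of the inner floor of the grey catch tray (150 x 140 mm inside, walls 5 mm thick, 45 mm high) on the fixed stand of the bin with the cones; 5 mm above the table. z up, x from tray to bin (away from the robot, within 0.3 rad), y along the hinge. The bin's hinge line is at x = 90, z = 55 mm in this frame. The stand is 160 mm wide and at most 76 mm high.
- cone_bin (a joint): Angle (rad) of the aluminium scoop bin with the cones (140 wide, 118 deep, rear wall 110 mm high, open top and front), hinged at its floor's front edge. 0 = shut, floor level; grows as its top is pulled over towards the robot; 1.1 = stop, pouring into the tray. Pulling the bar takes 2 to 4 N. Past about 0.9 rad it stays or drops on to the stop; let go earlier it may fall back.
- cone_bar (a point): Middle of that bin's handle, a round steel bar 12 mm thick, 124 mm long, along y. Shut: 142 mm behind the hinge (+x), 147 mm above it, 207 mm over the table; it turns with the bin about the hinge at 204 mm radius. Two thin arms 55 mm either side of its middle hold its axis 45 mm from the rear wall's top edge: pinch or hook it from above between them.
- cone_a: One of the two loose cones of teal thread that stand in the bin: base 40 mm across, tapering to 17 mm at the top, 66 mm tall, about 60 g, green plastic at base and top. Origin at half height on its axis, z from base to top.
- cone_b: The other such cone, beside it in the same bin. (Single cones and larger cones standing on the table are not part of the job.)
- bobbin_bin (a joint): Angle (rad) of the other bin, on an identical stand beside the first: 0 = shut. It holds three flat steel-sided bobbins, 39 mm across and 14 mm high. Leave it shut.
Not all that is in view belongs to the job. What is shaped like the cone_b but pink or red is not meant.

How it is judged:
By the outcome, as a careful person would: the job done as asked, in the order asked, and still so for the second after the job is handed in, with the robot touching nothing.
It also fails if it takes over 38 s, if anything falls off the work surface, if the arm or the gripper's body presses on something with over 40 N, if the wrist force passes 120 N, or if a joint passes its speed limit or range.

## Working session

There is one attempt and no reset: what is moved stays moved. The work goes in short steps, Python scripts to look and compute and a shell command to move; the robot and the scene stay as the last step left them, time stands still between calls to the robot, and variables do not carry over. Pictures are saved under pics/ and viewed, on a budget of 10 in all, crops included, one or two more only if the job needs it, and the job is handed in when it is done.

```bash
mkdir -p pics; ls
cat > h.py <<'E'
import numpy as np, cv2
from plant import telemetry, optics
def cam(n,save=None):
    c=optics.read_camera(n)
    if save: cv2.imwrite('pics/'+save,c['frame'])
    K=np.array([[c['fx'],0,c['cx']],[0,c['fy'],c['cy']],[0,0,1]]);R=cv2.Rodrigues(np.array(c['rvec'],float))[0];t=np.array(c['tvec'],float).ravel()
    return c,K,R,t
def back(K,R,t,u,v,z):
    d=R.T@np.linalg.inv(K)@[u,v,1];o=-R.T@t
    return o+d*(z-o[2])/d[2]
def proj(K,R,t,p):
    q=K@(R@np.array(p)+t);return q[:2]/q[2]
E
python3 - <<'E'
from h import *
for n in('scene','top'):
    c,K,R,t=cam(n,n+'0.png');print(n,K[0,0],-R.T@t)
s=telemetry.read_state();print(s)
E
```

```text
pics
scene 379.21345299784826 [ 1.02118595 -0.1331166   0.70028771]
top 478.2502118592592 [0.37650974 0.14951588 1.07692815]
{'t': 0.1, 'q': array([ 1.24860166e+00,  1.31065312e-01,  1.48912034e+00,  1.09812333e-05,
        1.52297932e+00, -8.53745415e-02]), 'dq': array([ 1.69934153e-03, -5.52587230e-04, -9.16174172e-04, -7.95369513e-05,
       -1.10130517e-03, -5.18314666e-04]), 'joint_torque': array([ 5.58198244e-04, -5.61340785e+01, -4.93097055e+01,  7.69792730e-02,
        2.92836770e-02, -1.00234179e-04]), 'tool_pos': array([0.14058279, 0.58283055, 0.23473193]), 'orientation': array([-1.03390352,  1.31331748,  1.03247617]), 'force': array([-0.41524259, -0.34813445, -0.56261198]), 'wrist_torque': array([0.04325611, 0.00140614, 0.05716468]), 'opening': 0.09304485286717301}
```

View pics/scene0.png

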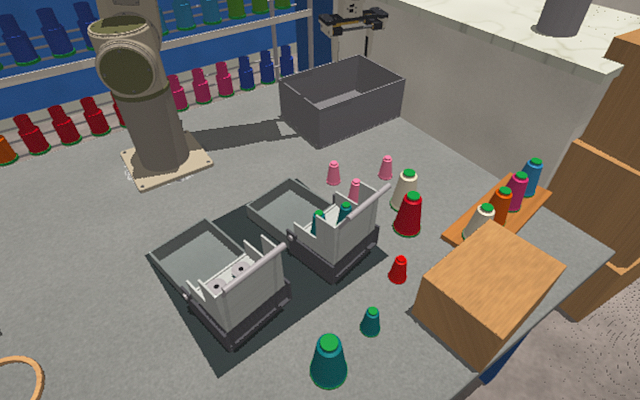

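View pics/top0.png

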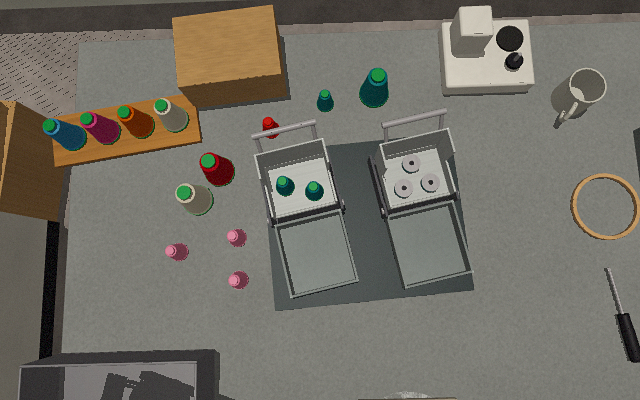

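The top view shows the cone bin on the left, with its bar around (285,131) and its tray around (316,255). The bobbin bin is on the right. I'll enlarge the cone bin.

Run:
```python
from h import *
c,K,R,t=cam('top')
f=c['frame'][110:310,235:375];cv2.imwrite('pics/c1.png',cv2.resize(f,None,fx=4,fy=4,interpolation=cv2.INTER_CUBIC)[:600*4//3][:,:])
a=c['frame'][112:142,240:330];b=c['frame'][200:310,260:370]
cv2.imwrite('pics/c1.png',np.vstack([cv2.resize(a,(720,240),interpolation=2),cv2.copyMakeBorder(cv2.resize(b,(330,330),interpolation=2),0,0,0,390,0)]))
print(back(K,R,t,253,137,.207),back(K,R,t,316,124,.207))
print(back(K,R,t,316,255,.005),proj(K,R,t,[.141,.583,.236]))
```

```text
[0.63301457 0.2896479  0.207     ] [0.65435274 0.17019768 0.207     ]
[0.41620661 0.18288894 0.005     ] [ 76.66225686 422.62037439]
```

View pics/c1.png

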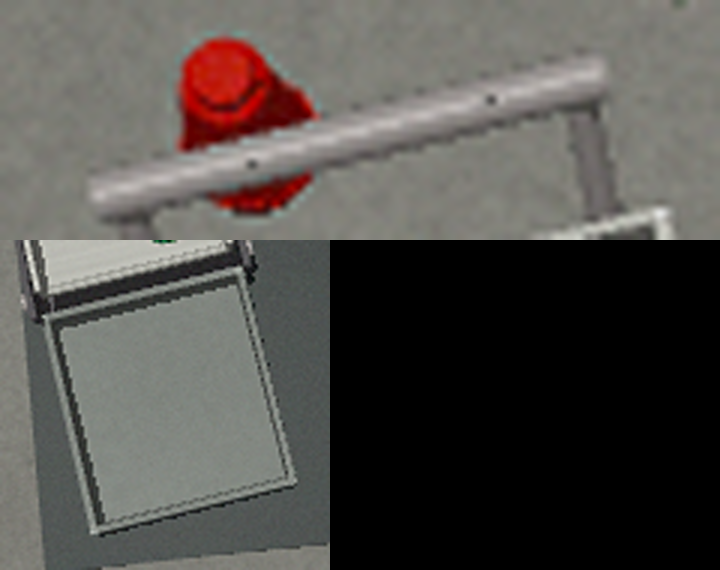

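Enlarged, the bar runs from (251.2,136.1) to (315.6,122.3). The tray rim corners are at about (275,226), (340,210.7), (358.3,281.7) and (291.7,297.3).

Run:
```python
from h import *
c,K,R,t=cam('top')
a=back(K,R,t,251.2,136.1,.207);b=back(K,R,t,315.6,122.3,.207)
m=(a+b)/2;d=a-b;yaw=np.arctan2(-d[0],d[1]);print('bar',m,np.linalg.norm(d),yaw)
P=[back(K,R,t,u,v,.05) for u,v in((275,226),(340,210.7),(358.3,281.7),(291.7,297.3))]
for i in range(4): print(P[i],np.linalg.norm(P[i]-P[i-1]))
tc=np.mean(P,0);e=(P[0]+P[1]-P[2]-P[3]);ty=np.arctan2(e[1],e[0]);print('tray',tc,ty)
for y in (yaw,ty): print('bar from tray',tc[:2]+.232*np.array([np.cos(y),np.sin(y)]),'hinge from bar',m[:2]-.142*np.array([np.cos(y),np.sin(y)]))
s=telemetry.read_state();Rt=cv2.Rodrigues(s['orientation'])[0];print(s['tool_pos']);print(Rt.round(3))
```

```text
bar [0.6462988  0.23195533 0.207     ] 0.12429152637498174 0.1847104058266737
[0.47918938 0.26833783 0.05      ] 0.15524118774547588
[0.50815601 0.12710356 0.05      ] 0.14417414112569837
[0.35603793 0.09365788 0.05      ] 0.1557514833770304
[0.32757668 0.23496993 0.05      ] 0.14414971154673448
tray [0.41774   0.1810173 0.05     ] 0.21652772013328098
bar from tray [0.64579356 0.22362685] hinge from bar [0.50671429 0.20587535]
bar from tray [0.64432264 0.23086012] hinge from bar [0.5076146  0.20144809]
[0.14060401 0.58292413 0.2349734 ]
[[-0.    -0.972  0.235]
 [-0.001  0.235  0.972]
 [-1.     0.    -0.001]]
```

The two estimates agree: bar at (0.6455, 0.231, 0.207), bin yaw about 0.20, and bar length 124 mm as given. I'll lift, cross over and turn.

```bash
cat >> h.py <<'E'
def delta(p,yaw):
    s=telemetry.read_state();Rt=cv2.Rodrigues(s['orientation'])[0]
    Rg=np.array([[0,np.sin(yaw),np.cos(yaw)],[0,-np.cos(yaw),np.sin(yaw)],[-1,0,0]],float)
    print('t',s['t'],'pos',s['tool_pos'].round(4),'F',s['force'].round(1),'open',round(s['opening'],4))
    print('shift',(Rt.T@(np.array(p)-s['tool_pos'])).round(4),'turn',cv2.Rodrigues(Rt.T@Rg)[0].ravel().round(3))
E
python3 -m inch '[[[-0.05,0,0,0,0,0,0.6],[-0.05,0,0,0,0,0,0.6],[0,-0.041,-0.016,0,0,0,0.6],[0,-0.041,-0.016,0,0,0,0.6],[0,-0.041,-0.016,0,0,0,0.6],[0,-0.041,-0.016,0,0,0,0.6],[0,-0.041,-0.016,0,0,0,0.6],[0,-0.041,-0.016,0,0,0,0.6],[0,-0.041,-0.016,0,0,0,0.6],[0,-0.041,-0.016,0,0,0,0.6],[0,-0.041,-0.016,0,0,0,0.6],[0,-0.041,-0.016,0,0,0,0.6],[0,-0.041,-0.016,0,0,0,0.6],[0,0,0,0.14,0,0,0.6],[0,0,0,0.14,0,0,0.6],[0,0,0,0.14,0,0,0.6],[0,0,0,0.14,0,0,0.6],[0,0,0,0.14,0,0,0.6],[0,0,0,0.14,0,0,0.6],[0,0,0,0,0,0,0.6]]]'
python3 -c "
from h import *
delta([.6455,.231,.30],.2)"
```

```text
t: 2.2
tool_pos: [0.5526, 0.2913, 0.3315]
orientation: [-0.37, 1.549, 0.359]
force: [-0.6, 0.3, -0.3]
opening: 0.0558
t 2.2 pos [0.5526 0.2913 0.3315] F [-0.6  0.3 -0.3] open 0.0558
shift [ 0.0314 -0.0954  0.0564] turn [ 0.005 -1.557 -0.207]
```

```bash
sed -i 's/\[0,np.sin(yaw),np.cos(yaw)\],\[0,-np.cos(yaw),/[0,-np.sin(yaw),np.cos(yaw)],[0,np.cos(yaw),/' h.py
python3 -c "
from h import *
delta([.6455,.231,.30],.2)"
```

```text
t 2.2 pos [0.5526 0.2913 0.3315] F [-0.6  0.3 -0.3] open 0.0558
shift [ 0.0314 -0.0954  0.0564] turn [ 0.264 -0.01   0.006]
```

```bash
python3 -m inch '[[[0,-0.032,0.02,0,0,0,0.6],[0,-0.032,0.02,0,0,0,0.6],[0,-0.032,0.018,0,0,0,0.6],[0,0,0,0.135,-0.005,0,0.6],[0,0,0,0.13,-0.005,0,0.6],[0,0,0,0,0,0,0.6]]]' && python3 -c "
from h import *
delta([.6455,.231,.207],.2)
for n in('top','scene'):
  c,K,R,t=cam(n); f=c['frame']
  p=proj(K,R,t,[.6455,.231,.207]);print(n,p);u,v=int(p[0]),int(p[1])
  g=f[max(v-60,0):v+90,u-75:u+75]; cv2.imwrite('pics/'+n+'2.png',g)
a,b=[cv2.resize(cv2.imread('pics/%s2.png'%n),(400,400),interpolation=2) for n in('top','scene')]
cv2.imwrite('pics/v2.png',np.hstack([a,b]))"
```

```text
t: 2.8
tool_pos: [0.6506, 0.2298, 0.3283]
orientation: [-0.179, 1.566, 0.169]
force: [-0.4, 0.3, -0.6]
opening: 0.0554
t 2.8 pos [0.6506 0.2298 0.3283] F [-0.4  0.3 -0.6] open 0.0554
shift [ 0.1213  0.003  -0.0043] turn [ 0.021 -0.003  0.006]
top [283.94165985 129.58496015]
scene [367.71147778 201.49193258]
```

View pics/v2.png

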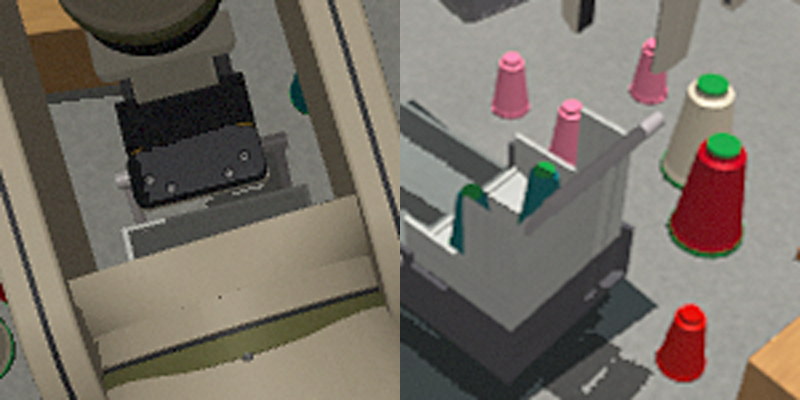

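The top crop shows the gripper squarely over the bar. In the scene crop the fingers straddle the bar, whose middle is at (594,166) against a predicted (600,160), so within about 3 px. Descending and pinching gently.

```bash
python3 -m inch '[[[0.04,0.001,-0.001,0.02,0,0.006,0.6],[0.04,0.001,-0.002,0,0,0,0.6],[0.03,0.001,-0.001,0,0,0,0.6],[0.01,0,0,0,0,0,0.6],[0,0,0,0,0,0,0.6]]]' 12 && python3 -c "
from h import *
delta([.6455,.231,.205],.2)"
```

```text
t: 3.4
tool_pos: [0.6453, 0.2345, 0.209]
orientation: [-0.181, 1.56, 0.183]
force: [-0.5, -0.8, -0.1]
opening: 0.0559
t 3.4 pos [0.6453 0.2345 0.209 ] F [-0.5 -0.8 -0.1] open 0.0559
shift [ 0.004  -0.0034 -0.0006] turn [ 0.032  0.003 -0.001]
```

```bash
python3 -m inch '[[[0.004,-0.003,0,0.03,0,0,0.6],[0,0,0,0,0,0,0.1],[0,0,0,0,0,0,0],[0,0,0,0,0,0,0],[0,0,0,0,0,0,0],[0,0,0,0,0,0,0],[0,0,0,0,0,0,0]]]' 15 && python3 -c "
from h import *
delta([.6455,.231,.205],.2)
for th in np.linspace(0,1.1,8):
  a=.803+th;print(round(th,2),np.array([.204*np.cos(a)-.142,.204*np.sin(a)-.147]).round(4))"
```

```text
t: 4.1
tool_pos: [0.6477, 0.232, 0.2132]
orientation: [-0.158, 1.556, 0.162]
force: [-21.9, -5.9, 8.8]
opening: 0.0125
t 4.1 pos [0.6477 0.232  0.2132] F [-21.9  -5.9   8.8] open 0.0125
shift [ 0.0082 -0.0006 -0.0024] turn [ 0.004  0.009 -0.001]
0.0 [-0.0003 -0.0002]
0.16 [-0.025   0.0201]
0.31 [-0.0526  0.0364]
0.47 [-0.0824  0.0481]
0.63 [-0.1137  0.055 ]
0.79 [-0.1457  0.057 ]
0.94 [-0.1775  0.0539]
1.1 [-0.2085  0.0458]
```

The bar is held (opening 12.5 mm) and I'm starting the pull along the arc, checking early.

```bash
python3 -m inch '[[[-0.006,0,-0.008,0,0,0,0],[-0.006,0,-0.008,0,0,0,0],[-0.006,0,-0.008,0,0,0,0],[-0.006,0,-0.009,0,0,0,0]]]' && python3 -c "
from h import *
delta([.6455,.231,.205],.2)"
```

```text
t: 4.5
tool_pos: [0.616, 0.2252, 0.2391]
orientation: [-0.157, 1.55, 0.162]
force: [4.8, 1.0, -0.3]
opening: 0.0115
t 4.5 pos [0.616  0.2252 0.2391] F [ 4.8  1.  -0.3] open 0.0115
shift [ 0.0346 -0.0003  0.0295] turn [ 0.004  0.015 -0.001]
```

```bash
python3 -m inch '[[[-0.005,0,-0.01,0,0,0,0],[-0.005,0,-0.01,0,0,0,0],[-0.004,0,-0.01,0,0,0,0],[-0.004,0,-0.01,0,0,0,0],[-0.003,0,-0.01,0,0,0,0],[-0.003,0,-0.01,0,0,0,0],[-0.002,0,-0.01,0,0,0,0]]]' && python3 -c "
from h import *
delta([.6455,.231,.205],.2)"
```

```text
t: 5.2
tool_pos: [0.5431, 0.2094, 0.2706]
orientation: [-0.157, 1.541, 0.162]
force: [2.9, -0.2, 2.0]
opening: 0.0115
t 5.2 pos [0.5431 0.2094 0.2706] F [ 2.9 -0.2  2. ] open 0.0115
shift [0.0681 0.0004 0.1031] turn [ 0.003  0.024 -0.001]
```

```bash
python3 -m inch '[[[0,0,-0.01,0,0,0,0],[0,0,-0.01,0,0,0,0],[0,0,-0.01,0,0,0,0],[0.001,0,-0.01,0,0,0,0],[0.001,0,-0.01,0,0,0,0],[0.002,0,-0.01,0,0,0,0]]]' && python3 -c "
from h import *
delta([.6455,.231,.205],.2)"
```

```text
t: 5.8
tool_pos: [0.4813, 0.1964, 0.2714]
orientation: [-0.156, 1.53, 0.163]
force: [0.3, -0.6, 3.5]
opening: 0.0112
t 5.8 pos [0.4813 0.1964 0.2714] F [ 0.3 -0.6  3.5] open 0.0112
shift [0.0723 0.0006 0.1653] turn [ 0.004  0.036 -0.001]
```

```bash
python3 -m inch '[[[0.003,0,-0.01,0,0,0,0],[0.003,0,-0.01,0,0,0,0],[0.003,0,-0.01,0,0,0,0],[0.003,0,-0.008,0,0,0,0],[0.003,0,-0.005,0,0,0,0],[0.002,0,-0.003,0,0,0,0]]]' && python3 -c "
from h import *
delta([.6455,.231,.205],.2)
c,K,R,t=cam('scene','scene3.png')"
```

```text
t: 6.4
tool_pos: [0.4422, 0.188, 0.2611]
orientation: [-0.151, 1.497, 0.165]
force: [17.2, 4.1, -2.1]
opening: 0.0115
t 6.4 pos [0.4422 0.188  0.2611] F [17.2  4.1 -2.1] open 0.0115
shift [0.0702 0.001  0.2035] turn [ 0.003  0.068 -0.002]
```

View pics/scene3.png

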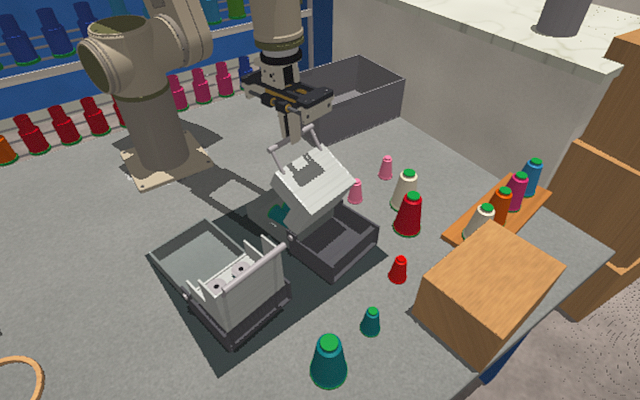

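The bin is at its stop (reaction 17 N) and teal is visible in the tray near (278,213). I'll let the cones settle, release, and back off straight up.

```bash
python3 -m inch '[[[0,0,0,0,0,0,0],[0,0,0,0,0,0,0],[0,0,0,0,0,0,0],[0,0,0,0,0,0,0.45],[0,0,0,0,0,0,0.45],[0,0,0,0,0,0,0.45],[0,0,0,0,0,0,0.45],[-0.01,0,0,0,0,0,0.45],[-0.03,0,0,0,0,0,0.45],[-0.04,0,0,0,0,0,0.45],[-0.04,0,0,0,0,0,0.45],[0,0.04,0,0,0,0,0.45],[0,0.04,0,0,0,0,0.45],[0,0.04,0,0,0,0,0.45],[0,0.04,0,0,0,0,0.45],[0,0.04,0,0,0,0,0.45],[0,0.04,0,0,0,0,0.45],[0,0.04,0,0,0,0,0.45],[0,0,0,0,0,0,0.45]]]' && python3 -c "
from h import *
c,K,R,t=cam('scene');c2,*_=cam('top','top4.png')
a=cv2.resize(c['frame'][140:380,140:400],(390,360),interpolation=2);b=cv2.resize(c2['frame'][100:320,230:480],(409,360),interpolation=2)
cv2.imwrite('pics/v4.png',np.hstack([a,b]))"
```

```text
t: 8.35
tool_pos: [0.3725, 0.469, 0.3935]
orientation: [-0.144, 1.497, 0.162]
force: [-0.3, -0.3, -0.9]
opening: 0.0418
```

View pics/v4.png

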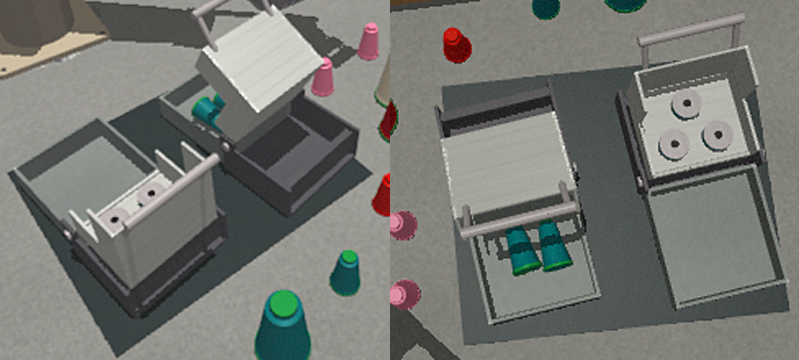

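Both cones lie side by side in the tray, with their bases near (525,268) and (558,265) in the right crop. The bin stays tipped and the bobbin bin is shut with three bobbins in it. I'll check that the cones rest on the floor and that nothing is still moving.

```bash
python3 -m inch '[[[0,0,0,0,0,0,0.45],[0,0,0,0,0,0,0.45],[0,0,0,0,0,0,0.45],[0,0,0,0,0,0,0.45],[0,0,0,0,0,0,0.45]]]' >/dev/null; python3 -c "
from h import *
c,K,R,t=cam('top','top5.png')
p=cv2.imread('pics/top4.png');d=cv2.absdiff(p,c['frame']).max(2)[100:320,250:490];print('changed px',(d>25).sum())
T=np.array([.4175,.181]);y=.2;Q=np.array([[np.cos(y),np.sin(y)],[-np.sin(y),np.cos(y)]])
for u,v in((312.5,263.8),(332.7,262)): print((Q@(back(K,R,t,u,v,.02)[:2]-T)).round(3))
s=cam('scene')[0]['frame']
a=cv2.resize(s[180:260,235:345],(550,400),interpolation=2);b=cv2.resize(c['frame'][220:300,280:330],(250,400),interpolation=2)
cv2.imwrite('pics/v5.png',np.hstack([a,b]))"
```

```text
changed px 144
[-0.018  0.014]
[-0.025 -0.03 ]
```

View pics/v5.png

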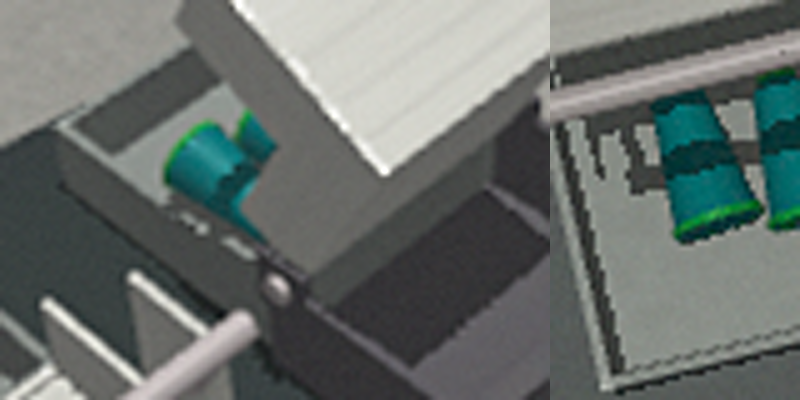

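```bash
python3 -m inch '[[[0,0,0,0,0,0,0.45],[0,0,0,0,0,0,0.45],[0,0,0,0,0,0,0.45],[0,0,0,0,0,0,0.45],[0,0,0,0,0,0,0.45]]]' >/dev/null; python3 -c "
from h import *
c=cam('top')[0]['frame']
for n in('top4','top5'):
  d=cv2.absdiff(cv2.imread('pics/%s.png'%n),c).max(2)[100:320,250:490]>25
  v,u=np.nonzero(d);print(n,d.sum(),np.median(u)+250,np.median(v)+100, d[135:175,45:95].sum())
K=cam('top');K,R,t=K[1:]
T=np.array([.4175,.181]);y=.2;Q=np.array([[np.cos(y),np.sin(y)],[-np.sin(y),np.cos(y)]])
print((Q@(back(K,R,t,329.2,235,.02)[:2]-T)).round(3))"
```

```text
top4 114 260.0 308.5 19
top5 39 309.0 259.0 32
[ 0.035 -0.036]
```

Most of the change was the arm's shadow at (260,308). A little is at the cones, so I'll wait a second to see whether they have stopped.

```bash
python3 -m inch '[[[0,0,0,0,0,0,0.45],[0,0,0,0,0,0,0.45],[0,0,0,0,0,0,0.45],[0,0,0,0,0,0,0.45],[0,0,0,0,0,0,0.45],[0,0,0,0,0,0,0.45],[0,0,0,0,0,0,0.45],[0,0,0,0,0,0,0.45],[0,0,0,0,0,0,0.45],[0,0,0,0,0,0,0.45]]]' >/dev/null; python3 -c "
from h import *
a=cam('top')[0]['frame']
for i in range(8): c=cam('top')[0]['frame']
for f in(cv2.imread('pics/top5.png'),a): print((cv2.absdiff(f,c).max(2)[235:275,295:345]>25).sum())
b=cv2.imread('pics/top5.png')
cv2.imwrite('pics/v6.png',np.hstack([cv2.resize(x[220:300,280:350],(350,400),interpolation=2) for x in(b,c)]))"
```

```text
34
12
```

View pics/v6.png

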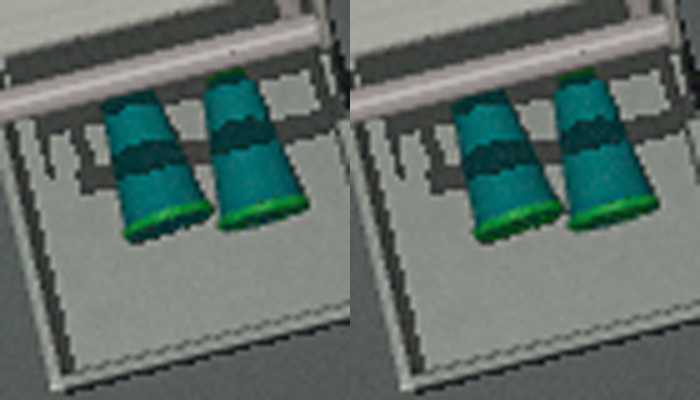

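The two views, over a second apart, look the same: both cones lie at rest inside the tray and the bar has not moved. Handing in.

```bash
python3 -c "
from plant import workorder,telemetry
s=telemetry.read_state();print(s['t'],s['force']);print(workorder.close_job())"
```

```text
11.1 [ 0.32063533 -0.37227849  0.00117098]
the job is handed in; nothing more can be done
None
```

I pinched the cone bin's bar, pulled it along its arc to the stop, let go and lifted clear. I handed the job in at 11.1 s of the 38 s allowed.

- **Bin:** it stayed tipped after release. The bar had moved about 204 mm forward when I met a 17 N reaction; the full arc should give 208 mm.
- **Cones:** both lie inside the catch tray, bases about 20 mm in front of its centre. The one whose top I could see has it about 35 mm behind the centre.
- **Other bin:** the bobbin bin is shut with all three bobbins in it.
- **Robot:** it is touching nothing, with under 1 N at the wrist.

**What didn't match:**
- When the gripper closed, the TCP sat about 8 mm higher than I aimed, and the force briefly reached about 24 N. The bar was still held, and the highest force I read was well under the limits.
- Frame comparisons showed a few changed pixels at the cones (12 to 34). By eye the pictures looked the same, so I took it as image noise.

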